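# Nip up the window ring of a viewing cell

## Robot

A 6-joint arm with a two-finger parallel gripper is mounted at the origin on the work surface. World frame = base frame: x ahead of the robot, y to its left, z up, the work surface at z = 0. Lengths are in m, angles in rad, forces in N, time in s.
With the tool pointing down it reaches from about 0.425 to 0.95 m from the base axis. Payload 3.5 kg.
Tool frame: the origin (TCP) lies midway between the tips of the shut fingers; the grasp point (between the pads) lies 19 mm behind it; z points along the fingers, y is the direction in which the jaws open and shut (so a half turn about z gives the same grasp; the last joint's range is limited). The gripper opens to 85 mm and grips with 20 to 120 N. Pads are 22 mm wide; open, the fingers measure 114 mm over their backs; the gripper's body (76 mm by 85 mm) begins 54 mm behind the grasp point. The pads swing forward as they close: fully open they stand 13 mm farther back than shut.
Start: joints at [-1.301, 0.286, 1.577, -0, 1.279, -0.15], TCP at [0.275, -0.616, 0.231] pointing down, gripper open.
Joint ranges: [-2.77, 2.77], [-0.9, 2.22], [0.21, 2.48], [-1.53, 4.67], [0.24, 2.81], [-2.84, 2.84]. Speed limits (rad/s): [2.79, 2.79, 3.14, 3.14, 3.14, 3.14].

## Interface

Orientations are given as a unit quaternion [w, x, y, z].
In Python, from bench import * gives the robot as it stands. The module is installed in compiled form; this text tells all that it offers.
- The arm moves only by the tool step_arm, never from a script. Its argument "series" is a list of rows, each a list of 2 entries, a list of its own where there are three numbers: the shift along the world's x, y, z in m, then the turn, a rotation vector about the world's x, y, z in rad. In form: [[[x, y, z], [rx, ry, rz]], ...]. A call has 1 to 8 rows; each row shifts and turns the pose as measured when the row begins; what a row does not reach is not made up. A row lasts 1/10 s, in which the tool goes at most 50 mm and 8.59 degrees, less where a joint would pass 70% of its speed; a pose out of reach is approached as far as the arm can. A call is refused whole if a number of a shift passes 0.05 or a number of a turn 0.15, either way. A call with a gripper value outside its range is refused whole. "claw" is the finger opening in m, from 0 to 0.0854, set as the call begins (left out, the last holds). The fingers move at their own pace and stop on an object; "squeeze" is the grip in N (left out, the last holds). Time passes only in rows, so rows that do not move let the fingers close. It gives the time, the measured TCP pose, the force and the opening at its end, in the units of the state.
- sense(): the state, without advancing time (a new reading comes with each control period).
- snapshot(name): name is "scene" or "side" or "wrist"; returns a dict with "color" (384x512x3 uint8, red, green, blue), "K" (3x3 intrinsics, pixels), "R" (3x3) and "t" (3): a world point X has camera coordinates R X + t. Camera axes: x right, y down, z forward; pixel columns grow to the right and rows downward; lengths in m; the calibration is good to about 2 mm. The wrist camera is an equidistant fisheye: a pixel r from the principal point sees the ray r / f radians off the axis. A picture is of the moment at which its call begins. There is no depth.
- hand_in(): hands the job in, once; it reports no verdict.
The state is a dict: "time": time; "qpos": joint angles; "qd": joint speeds; "tau": joint torques, N m; "tool_pos": TCP position; "tcp_rot": TCP orientation; "force": force on the tool from outside, world axes, zero at the start; "torque": the same for the moment, N m; "width": finger opening in m.
Only numpy, scipy, OpenCV 4.12 (cv2) and the standard library are available. Lean on these libraries where they do the work, as an engineer would, in place of code of your own. Each camera call takes 0.05 s, during which the arm holds its last target. There are 200 camera calls.

## Task

Take the two-pin spanner from its rest, engage both pins fully in the holes of the recessed ring in the steel viewing cell, and turn the ring clockwise until you feel it bottom on the clamp washer, then nip it about 10 degrees further so that the washer turns with it, and no more. Press gently all the while, because there is glass under the ring, then stand the spanner back in its rest and leave everything else where it is.

Things in the scene. Friction and masses are not known exactly. Their poses are not given: they have to be found in the camera images.
- spanner_grip (a point): Two-pin spanner, 87 mm tall, about 0.22 kg, standing pins down. This point is the centre of its black upright grip, a block 36 mm along x, 16 mm thick along y (pinch across y), 50 mm tall. Below it a round shank, then a steel crossbar 60 mm along x, 22 mm along y, its underside 55 mm below this point. The same after half a turn.
- spanner_pins (a point): Point midway between the spanner's two pin tips, at tip level, 62 mm below the grip's centre; axes as the grip's, z up. The pins stand 7 mm out of the crossbar's underside, 24 mm either side of the centre along x, 6 mm in diameter tapering to 4 mm at the tip.
- rest_seat (a point): The spanner's grey rest, fixed: centre of its pocket's floor, 14 mm above the table. Pocket 66 mm along x, 28 mm along y, lips 6 mm above this floor; a groove 11 mm wide, 10 mm deep runs along x for the pins. In place, the spanner's crossbar lies on this floor, its x along this x (either way round).
- cell: Viewing cell: squat round steel housing, fixed, 98 mm in diameter, rim 60 mm above the table, on a grey foot 124 x 112 mm. Origin at the centre of its underside, z up, x towards its one outlet nozzle. Its bore, 76 mm wide, holds a glass window, a brass clamp washer and above them the grey metal retaining ring.
- ring_centre (a point): Centre of the retaining ring's upper face, 48 mm above the table, 12 mm below the rim; axes as the cell's, it does not turn with the ring. Ring 68 mm outside, 30 mm inside, 8 mm thick, two through holes 8.5 mm in diameter, 24 mm either side of the centre. Their line starts anywhere within 28 degrees of the cell's x, either side: not measured, see or feel for it. Pins sink 7 mm into them.
- washer (a joint): Angle of the brass clamp washer (29 mm, one gap, seen inside the ring), rad, clockwise from above positive. 0 until the ring, turned clockwise 8 to 19 degrees against about 0.08 N m, bottoms on it; then both turn on together against about 0.32 N m and stay where left. 0.17 is the 10 degrees wanted; the glass is overstressed beyond 0.36.
- spare_ring: A loose spare ring without holes, 68 mm, 8 mm thick, lying flat; leave alone.
- amber_bottle: Small amber bottle, 48 mm wide, 85 mm tall; leave alone.
- white_bottle: White jar, 56 mm wide, 100 mm tall; leave alone.
- green_bottle: Green bottle, 68 mm wide, 130 mm tall; leave alone.
- beaker: Beaker, 64 mm wide, 70 mm tall; leave alone.
- dish: Shallow white dish, 80 mm wide, 16 mm tall; leave alone.
- screwdriver: Screwdriver lying flat, 170 mm long; leave alone.
Things that resemble listed ones, but are neither listed nor needed, are in the scene too. Leave any green look-alike of the part that bears spanner_grip alone.

How it is judged:
By the outcome, as a careful person would: the job done as asked, in the order asked, and still so for the second after the job is handed in, with the robot touching nothing.
It also fails if it takes over 72 s, if anything falls off the work surface, if the arm or the gripper's body presses on something with over 40 N, if the wrist force passes 120 N, or if a joint passes its speed limit or range.

## Working session

There is one attempt and no reset: what is moved stays moved. The work goes in short steps, Python scripts to look and compute and a tool call to move; the robot and the scene stay as the last step left them, time stands still between calls to the robot, and variables do not carry over. Pictures are saved under pics/ and viewed, about 8 in all and at most 12, crops included, and the job is handed in when it is done.

Besides the shell and the picture viewer there is one more tool, called after "Emit:" as name(argument=value, ...), one argument or row to a line, values as JSON. step_arm: Moves the arm, as the interface text tells. Its arguments: {"type":"object","properties":{"series":{"type":"array"},"claw":{"type":"number"},"squeeze":{"type":"number"}},"required":["series"]}

```bash
mkdir -p pics
cat > h.py <<'E'
from bench import *
import numpy as np, cv2, pickle
def shot(n,f):
    s=snapshot(n); pickle.dump(s,open(f'pics/{f}.pkl','wb')); cv2.imwrite(f'pics/{f}.png',s['color'][:,:,::-1]); return s
def load(f): return pickle.load(open(f'pics/{f}.pkl','rb'))
def ray(s,u,v,fish=False):
    K=s['K']; x=(u-K[0,2])/K[0,0]; y=(v-K[1,2])/K[1,1]
    if fish:
        r=np.hypot(x,y)+1e-12; d=np.array([np.sin(r)*x/r,np.sin(r)*y/r,np.cos(r)])
    else: d=np.array([x,y,1.])
    R=np.array(s['R']); return -R.T@s['t'], R.T@d
def onz(s,u,v,z,fish=False):
    c,d=ray(s,u,v,fish); return c+d*(z-c[2])/d[2]
def proj(s,X,fish=False):
    p=np.array(s['R'])@X+s['t']; K=s['K']
    if fish:
        r=np.hypot(p[0],p[1])+1e-12; t=np.arctan2(r,p[2]); q=p[:2]/r*t
    else: q=p[:2]/p[2]
    return np.array([K[0,0]*q[0]+K[0,2],K[1,1]*q[1]+K[1,2]])
E
python3 - <<'E'
from h import *
a=[shot(n,n+'0') for n in('scene','side','wrist')]
for s in a: print(s['K'].round(1).tolist(),(-np.array(s['R']).T@s['t']).round(3))
im=np.hstack([a[0]['color'],a[1]['color']])[:,:,::-1]
cv2.imwrite('pics/c0.png',cv2.resize(a[0]['color'][:,:,::-1],(800,600),interpolation=cv2.INTER_CUBIC))
print(sense())
E
```

```text
[[408.6, 0.0, 257.6], [0.0, 408.6, 187.1], [0.0, 0.0, 1.0]] [0.97  0.741 0.627]
[[401.2, 0.0, 257.6], [0.0, 401.2, 186.5], [0.0, 0.0, 1.0]] [0.146 0.623 0.753]
[[297.3, 0.0, 257.2], [0.0, 297.3, 187.4], [0.0, 0.0, 1.0]] [ 0.348 -0.582  0.373]
{'time': 0.15, 'qpos': array([-1.30100313e+00,  2.86986235e-01,  1.57788833e+00, -2.28210136e-05,
        1.27858462e+00, -1.49993577e-01]), 'qd': array([-1.87577152e-03, -2.04028658e-03, -4.38196433e-03, -9.71767034e-04,
       -6.46661815e-06,  3.29220996e-04]), 'tau': array([ 9.51803850e-04, -4.06606865e+01, -2.93140143e+01, -1.67800354e-04,
        3.97843847e-03, -1.05149357e-05]), 'tool_pos': array([ 0.27499052, -0.6158675 ,  0.2302231 ]), 'tcp_rot': array([-9.30938188e-04,  9.78052020e-01,  2.08358763e-01, -6.67731687e-05]), 'force': array([-0.59488506,  0.3675494 ,  0.17871999]), 'torque': array([ 0.04547946, -0.0145474 , -0.0566731 ]), 'width': 0.08542593040157082}
```

View pics/c0.png

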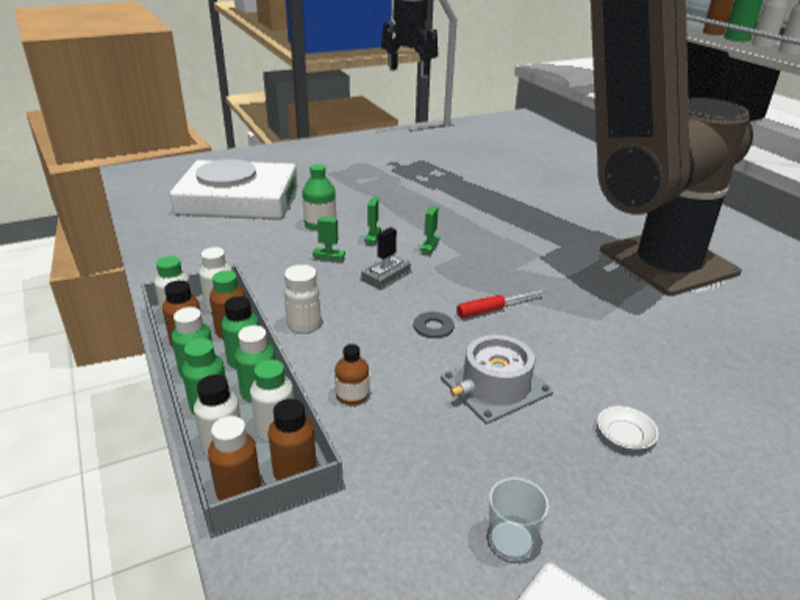

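View pics/side0.png

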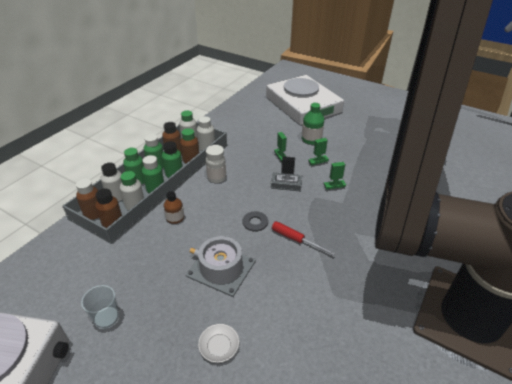

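Two views: the black-gripped spanner is at scene (387,242 of 800 px) and side (288,165). The possible confusions are the three green look-alikes at scene (328,238), (373,218) and (430,228). The cell is at scene (498,370) with its nozzle at (458,390), and the spare ring at (433,324). Next is a close crop of both.

Run:
```python
from h import *
a=load('scene0');b=load('side0')
def crop(s,x,y,w,h,k): return cv2.resize(s['color'][y:y+h,x:x+w,::-1],None,fx=k,fy=k,interpolation=cv2.INTER_NEAREST)
A=crop(a,220,140,50,50,6);B=crop(b,262,148,50,50,6)
C=crop(a,280,205,80,65,5)[:300];D=crop(b,182,228,80,65,5)[:300]
cv2.imwrite('pics/c1.png',np.vstack([np.hstack([A,C[:300]]),np.hstack([B,D[:300]])]))
# black grip: dark pixels
for n,s,(x,y,w,h) in(('scene',a,(238,140,20,30)),('side',b,(278,152,22,25))):
    m=(s['color'][y:y+h,x:x+w].max(2)<45).astype(np.uint8)
    c=max(cv2.findContours(m,cv2.RETR_EXTERNAL,cv2.CHAIN_APPROX_NONE)[0],key=cv2.contourArea)
    m2=cv2.drawContours(np.zeros_like(m),[c],-1,1,-1);M=cv2.moments(m2,True)
    print(n,cv2.boundingRect(c),M['m10']/M['m00']+x,M['m01']/M['m00']+y,M['m00'])
    globals()['p_'+n]=(M['m10']/M['m00']+x,M['m01']/M['m00']+y)
c1,d1=ray(a,*p_scene);c2,d2=ray(b,*p_side)
L=np.linalg.lstsq(np.c_[d1,-d2],c2-c1,rcond=None)[0]
print(c1+d1*L[0],c2+d2*L[1])
# nozzle
for s in(a,b):
    hsv=cv2.cvtColor(s['color'],cv2.COLOR_RGB2HSV);m=((hsv[...,0]>12)&(hsv[...,0]<25)&(hsv[...,1]>120)&(hsv[...,2]>110)).astype(np.uint8)
    n,l,st,ce=cv2.connectedComponentsWithStats(m)
    print([(ce[i].round(1).tolist(),int(st[i,4])) for i in range(1,n) if st[i,4]>3 and 170<ce[i][0]<340 and ce[i][1]>210])
```

```text
scene (4, 6, 11, 20) 246.9672131147541 155.29508196721312 183.0
side (4, 5, 12, 16) 287.62576687116564 164.84662576687117 163.0
[ 0.5337563  -0.18154624  0.06759127] [ 0.53367685 -0.181321    0.06728189]
[([224.9, 235.9], 161), ([319.2, 231.0], 20), ([291.9, 249.8], 30), ([184.9, 278.7], 194)]
[([191.9, 249.9], 8), ([222.8, 254.0], 5)]
```

View pics/c1.png

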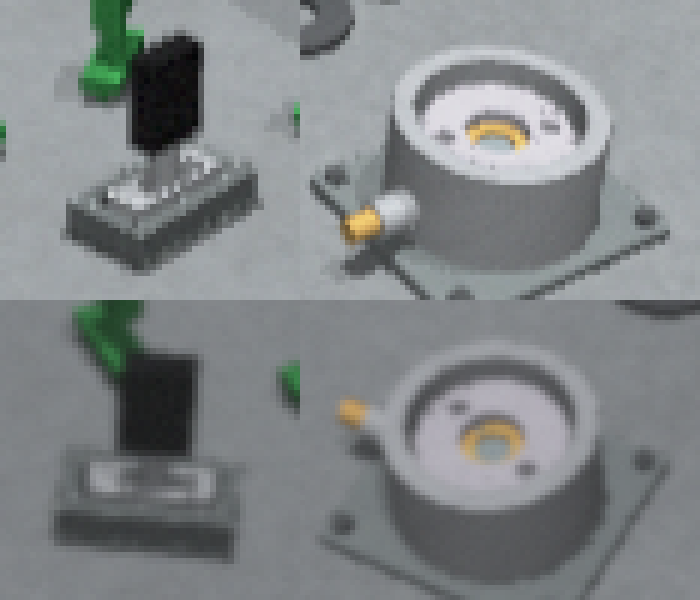

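The crop confirms the black-gripped spanner standing in its grey rest, with the green copies behind it. The ring holes show at crop (446,136) and (551,127) in scene, and (459,408) and (527,469) in side. Next I cast them to the known planes.

Run:
```python
from h import *
a=load('scene0');b=load('side0')
def C(x,y):return onz(a,280+(x-300)/5-.4,205+y/5-.4,.048)
def D(x,y):return onz(b,182+(x-300)/5-.4,228+(y-300)/5-.4,.048)
for p,q in((C(446,136),C(551,127)),(D(459,408),D(527,469))): print('holes',p,q,'mid',(p+q)/2,np.linalg.norm(p-q),np.degrees(np.arctan2(*(q-p)[1::-1])))
P=[onz(a,220+x/6-.4,140+y/6-.4,.02) for x,y in((68,207),(138,240),(256,175))]
for i in(0,1):d=P[i+1]-P[i];print('rest edge',np.linalg.norm(d),np.degrees(np.arctan2(d[1],d[0])))
P=[onz(b,262+x/6-.4,148+(y-300)/6-.4,.02) for x,y in((55,510),(237,523))];d=P[1]-P[0];print(np.linalg.norm(d),np.degrees(np.arctan2(d[1],d[0])))
# rim outer ellipse centres and nozzle
for s,(u,v) in((a,(291.9,249.8)),(b,(191.9,249.9))):print('nozzle z.02-.035',onz(s,u,v,.02),onz(s,u,v,.035))
c1,d1=ray(a,291.9,249.8);c2,d2=ray(b,191.9,249.9);L=np.linalg.lstsq(np.c_[d1,-d2],c2-c1,rcond=None)[0];print('noz',c1+d1*L[0],c2+d2*L[1])
s=sense();from scipy.spatial.transform import Rotation as R
q=s['tcp_rot'];print('tool y',R.from_quat(np.r_[q[1:],q[0]]).as_matrix().round(3))
```

```text
holes [0.54177721 0.16241823 0.048     ] [0.49517617 0.17674202 0.048     ] mid [0.51847669 0.16958012 0.048     ] 0.048752727468227314 162.91411688133385
holes [0.53919439 0.16265295 0.048     ] [0.49297643 0.17508108 0.048     ] mid [0.51608541 0.16886702 0.048     ] 0.047859774293950504 164.94905297856275
rest edge 0.04419812948752293 114.20624042213039
rest edge 0.08295435168444434 -158.2552113814705
0.08562837291730185 -154.31779593012715
nozzle z.02-.035 [0.58867074 0.1719313  0.02      ] [0.59809915 0.18599245 0.035     ]
nozzle z.02-.035 [0.59659313 0.17283248 0.02      ] [0.58736666 0.1820563  0.035     ]
noz [0.59241761 0.17751923 0.02596104] [0.59259699 0.17682747 0.02649675]
tool y [[ 0.913  0.408 -0.001]
 [ 0.408 -0.913  0.002]
 [ 0.    -0.002 -1.   ]]
```

Measurements agree:
- **Grip:** (0.534, -0.181) at z≈0.068, against 0.069 expected. Its axis is about 24° and the tool already stands at that yaw.
- **Ring:** centre about (0.517, 0.169), hole spacing 48–49 mm, line about -16°.

Next I move above the spanner.

Emit:
step_arm(
  series=[
    [[0.026, 0.0434, 0], [0, 0, 0]],
    [[0.026, 0.0434, 0], [0, 0, 0]],
    [[0.026, 0.0434, 0], [0, 0, 0]],
    [[0.026, 0.0434, 0], [0, 0, 0]],
    [[0.026, 0.0434, 0], [0, 0, 0]],
    [[0.026, 0.0434, 0], [0, 0, 0]],
    [[0.026, 0.0434, 0], [0, 0, 0]],
    [[0.026, 0.0434, 0], [0, 0, 0]],
  ],
  claw=0.05,
  squeeze=60,
)

```text
time: 0.95
tool_pos: [0.4759, -0.2718, 0.2261]
tcp_rot: [-0.003, 0.979, 0.202, -0.001]
force: [0.8, -1.2, 0.9]
width: 0.05
```

Emit:
step_arm(
  series=[
    [[0.028, 0.044, 0], [0, 0, 0]],
    [[0.028, 0.044, 0], [0, 0, 0]],
    [[0, 0, 0], [0, 0, 0]],
  ],
)

```text
time: 1.25
tool_pos: [0.5304, -0.1818, 0.2255]
tcp_rot: [-0.003, 0.979, 0.205, -0.0]
force: [-0.7, -0.3, 0.4]
width: 0.0503
```

Run:
```python
from h import *
s=shot('wrist','w1')
t=sense();print(t['tool_pos'],t['tcp_rot'],t['qpos'].round(3),t['force'].round(1))
for X in((.5337,-.1813,.094),(.517,.169,.048)):print(proj(s,np.array(X),True))
cv2.imwrite('pics/w1b.png',cv2.resize(s['color'][:,:,::-1],(800,600),interpolation=cv2.INTER_CUBIC))
```

```text
[ 0.52943101 -0.1837085   0.22538697] [-0.00295048  0.97883025  0.2046497  -0.0010663 ] [-0.516  0.042  1.864  0.003  1.24   0.641] [ 0.5 -0.1 -1.5]
[259.73675547 174.10085063]
[17.33608355 78.58431109]
```

View pics/w1b.png

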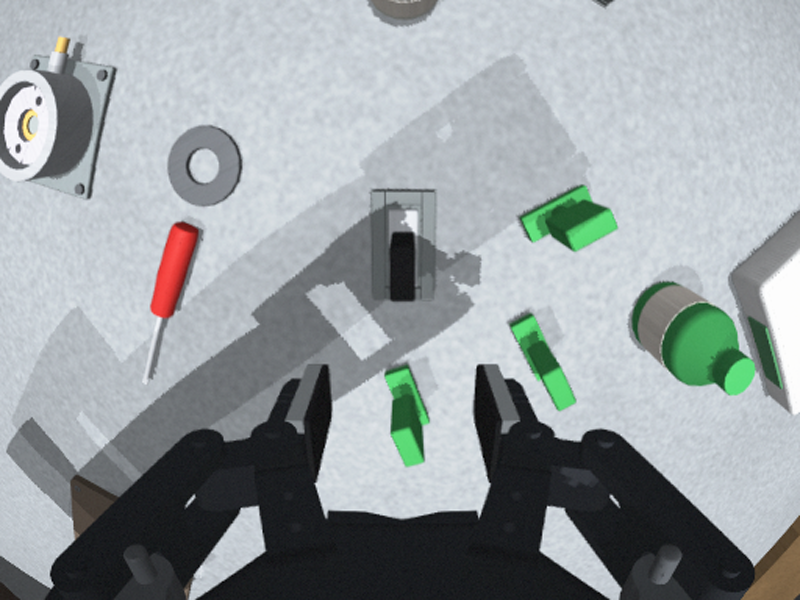

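The wrist view shows the spanner upright in its rest, aligned with the jaws at (402,265). The nearest green copy is at (405,415), clear of the jaws. I descend next.

Emit:
step_arm(
  series=[
    [[0.002, 0.001, -0.045], [0, 0, 0]],
    [[0.002, 0.001, -0.045], [0, 0, 0]],
    [[0.001, 0.001, -0.045], [0, 0, 0]],
    [[0, 0, -0.03], [0, 0, 0]],
    [[0, 0, 0], [0, 0, 0]],
  ],
)

```text
time: 1.8
tool_pos: [0.5333, -0.1847, 0.0581]
tcp_rot: [0.0, 0.979, 0.203, 0.001]
force: [-0.8, 0.1, -0.7]
width: 0.0499
```

Emit:
step_arm(
  series=[
    [[0.0005, 0.003, -0.006], [0, 0, 0]],
    [[0, 0, 0], [0, 0, 0]],
  ],
)

```text
time: 2.0
tool_pos: [0.5338, -0.1835, 0.0531]
tcp_rot: [0.001, 0.979, 0.202, 0.001]
force: [-0.0, 0.3, -0.3]
width: 0.0499
```

Emit:
step_arm(
  series=[
    [[0, 0, 0], [0, 0, 0]],
    [[0, 0, 0], [0, 0, 0]],
    [[0, 0, 0], [0, 0, 0]],
    [[0, 0, 0], [0, 0, 0]],
    [[0, 0, 0], [0, 0, 0]],
  ],
  claw=0.0,
  squeeze=60,
)

```text
time: 2.5
tool_pos: [0.5348, -0.1826, 0.0576]
tcp_rot: [0.0, 0.979, 0.202, 0.003]
force: [0.3, 0.4, -1.4]
width: 0.0151
```

Emit:
step_arm(
  series=[
    [[0, 0, 0.02], [0, 0, 0]],
    [[0, 0, 0.04], [0, 0, 0]],
    [[0, 0, 0.045], [0, 0, 0]],
    [[0, 0, 0.02], [0, 0, 0]],
    [[0, 0, 0], [0, 0, 0]],
  ],
)

```text
time: 3.0
tool_pos: [0.534, -0.1831, 0.1874]
tcp_rot: [0.002, 0.979, 0.202, 0.003]
force: [0.4, -0.8, -1.1]
width: 0.0154
```

Run:
```python
from h import *
t=sense();print(t['tool_pos'],t['force'].round(1),t['torque'].round(2),t['width'])
a=shot('scene','s2');b=shot('side','d2')
A=cv2.resize(a['color'][100:190,200:300,::-1],None,fx=4,fy=4,interpolation=cv2.INTER_NEAREST);B=cv2.resize(b['color'][80:200,240:340,::-1],None,fx=4,fy=4,interpolation=cv2.INTER_NEAREST)[:480]
A=np.vstack([A,np.zeros((120,400,3),np.uint8)])
cv2.imwrite('pics/c2.png',np.hstack([A,B]))
```

```text
[ 0.53399959 -0.1831261   0.18735577] [ 0.4 -0.8 -1.1] [-0.03 -0.03  0.01] 0.015428047634698067
```

View pics/c2.png

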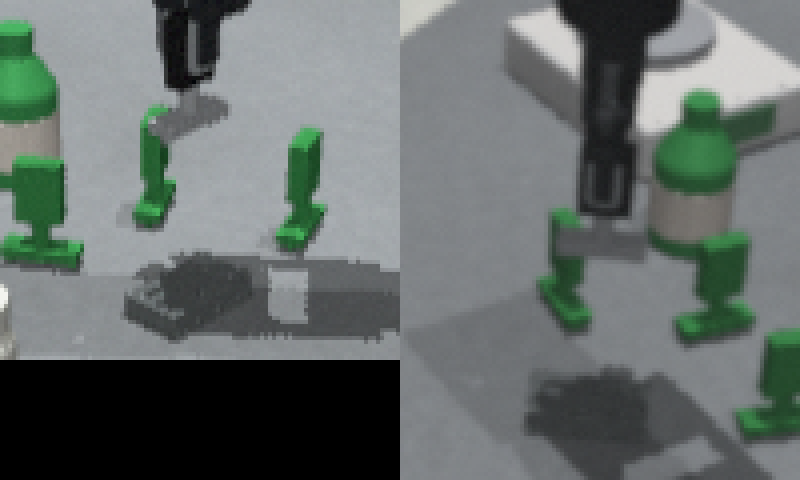

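The spanner is held upright, with the crossbar level at about (190,118) in the scene crop and (601,243) in the side crop. I carry it over the cell while turning to the hole line.

Emit:
step_arm(
  series=[
    [[-0.002, 0.044, 0], [0, 0, -0.087]],
    [[-0.002, 0.044, 0], [0, 0, -0.087]],
    [[-0.002, 0.044, 0], [0, 0, -0.087]],
    [[-0.002, 0.044, 0], [0, 0, -0.087]],
    [[-0.002, 0.044, 0], [0, 0, -0.087]],
    [[-0.002, 0.044, 0], [0, 0, -0.087]],
    [[-0.002, 0.044, 0], [0, 0, -0.087]],
    [[-0.002, 0.044, 0], [0, 0, -0.087]],
  ],
)

```text
time: 3.9
tool_pos: [0.5051, 0.1764, 0.1636]
tcp_rot: [-0.002, 0.986, -0.164, -0.013]
force: [0.9, -1.3, -1.1]
width: 0.0152
```

```bash
cat >> h.py <<'E'
def st():
    from scipy.spatial.transform import Rotation as R
    t=sense();q=t['tcp_rot'];M=R.from_quat(np.r_[q[1:],q[0]]).as_matrix()
    print('t',t['time'],'p',t['tool_pos'].round(4),'yaw',np.degrees(np.arctan2(M[1,0],M[0,0])).round(2),'zax',M[:,2].round(4),'q',t['qpos'].round(2),'F',t['force'].round(1),'T',t['torque'].round(3)); return t,M
E
python3 - <<'E'
from h import *
st()
a=load('s2');b=load('d2')
c1,d1=ray(a,200+190/4-.4,100+118/4-.4);c2,d2=ray(b,240+201/4-.4,80+243/4-.4)
L=np.linalg.lstsq(np.c_[d1,-d2],c2-c1,rcond=None)[0];print(c1+d1*L[0],c2+d2*L[1])
E
```

```text
t 3.9 p [0.5051 0.1764 0.1636] yaw -18.92 zax [-0.0241  0.0079 -0.9997] q [0.14 0.06 1.97 0.01 1.14 2.04] F [ 0.9 -1.3 -1.1] T [ 0.031 -0.045 -0.017]
[ 0.53335617 -0.18347222  0.14802035] [ 0.53341514 -0.1836263   0.14826388]
```

Emit:
step_arm(
  series=[
    [[0.006, -0.004, -0.018], [-0.004, -0.012, 0.025]],
    [[0.006, -0.003, -0.015], [-0.004, -0.012, 0.025]],
    [[0, 0, 0], [0, 0, 0]],
  ],
)

```text
time: 4.2
tool_pos: [0.5117, 0.1756, 0.1223]
tcp_rot: [0.001, 0.991, -0.135, -0.005]
force: [-0.1, -0.0, -2.2]
width: 0.0154
```

Run:
```python
from h import *
st()
a=shot('scene','s3');b=shot('side','d3')
A=cv2.resize(a['color'][185:275,270:370,::-1],None,fx=4,fy=4,interpolation=cv2.INTER_CUBIC);B=cv2.resize(b['color'][200:290,170:270,::-1],None,fx=4,fy=4,interpolation=cv2.INTER_CUBIC)
cv2.imwrite('pics/c3.png',np.hstack([A,B]))
```

```text
t 4.2 p [0.5117 0.1756 0.1223] yaw -15.47 zax [-0.0107 -0.0012 -0.9999] q [0.14 0.12 1.99 0.   1.05 1.98] F [-0.1 -0.  -2.2] T [ 0.007  0.019 -0.038]
```

View pics/c3.png

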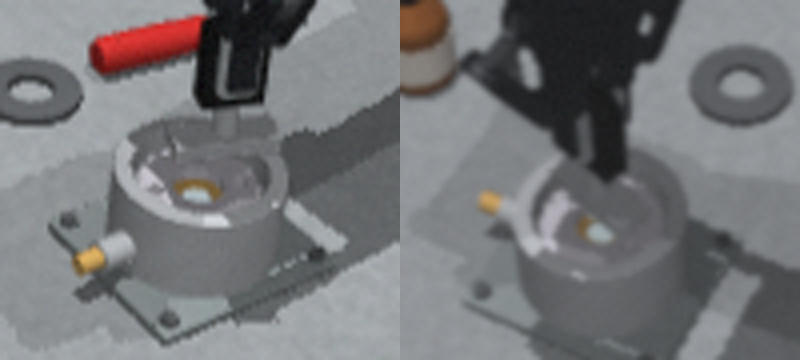

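Emit:
step_arm(
  series=[
    [[0.005, -0.006, -0.004], [0.001, -0.01, -0.01]],
    [[0, 0, 0], [0, 0, 0]],
  ],
)

```text
time: 4.5
tool_pos: [0.5185, 0.1683, 0.1206]
tcp_rot: [-0.0, 0.99, -0.141, 0.002]
force: [-0.4, -0.3, -2.0]
width: 0.0153
```

Run:
```python
from h import *
st()
a=load('scene0');b=load('side0')
# refine holes: darkest blobs near projected hole
for s,P in((a,((309.2,232.2),(330.2,230.4))),(b,((213.8,249.6),(227.4,261.8)))):
    g=cv2.cvtColor(s['color'],cv2.COLOR_RGB2GRAY).astype(float);o=[]
    for u,v in P:
        x,y=int(round(u)),int(round(v));w=g[y-3:y+4,x-3:x+4];wt=np.clip(np.percentile(w,70)-w-10,0,None)
        Y,X=np.mgrid[y-3:y+4,x-3:x+4];o.append(onz(s,(X*wt).sum()/wt.sum(),(Y*wt).sum()/wt.sum(),.046))
    p,q=o;print(p.round(4),q.round(4),((p+q)/2).round(4),np.linalg.norm(p-q),np.degrees(np.arctan2(*(p-q)[1::-1])))
    # brass washer centre z~.038
    hsv=cv2.cvtColor(s['color'],cv2.COLOR_RGB2HSV)
```

```text
t 4.5 p [0.5185 0.1683 0.1206] yaw -16.26 zax [ 3.2e-03  4.0e-04 -1.0e+00] q [0.13 0.12 1.99 0.   1.03 1.98] F [-0.4 -0.3 -2. ] T [-0.024  0.014  0.057]
[0.5417 0.1612 0.046 ] [0.49   0.1725 0.046 ] [0.5158 0.1669 0.046 ] 0.05291809644032058 -12.383556616792848
[0.5351 0.1635 0.046 ] [0.4941 0.1741 0.046 ] [0.5146 0.1688 0.046 ] 0.04233456302005651 -14.568327526472334
```

Emit:
step_arm(
  series=[
    [[-0.0015, 0.0007, -0.01], [0, 0, 0.01]],
    [[0, 0, -0.006], [0, 0, 0]],
    [[0, 0, 0], [0, 0, 0]],
  ],
)

```text
time: 4.8
tool_pos: [0.5178, 0.168, 0.1046]
tcp_rot: [-0.001, 0.991, -0.137, 0.003]
force: [-0.2, -0.4, -1.4]
width: 0.0155
```

```bash
python3 -c "
from h import *
st()"
```

```text
t 4.8 p [0.5178 0.168  0.1046] yaw -15.79 zax [ 5.7e-03  9.0e-04 -1.0e+00] q [0.13 0.14 2.   0.   1.   1.97] F [-0.2 -0.4 -1.4] T [-0.026 -0.021  0.007]
```

Emit:
step_arm(
  series=[
    [[-0.001, 0.001, -0.004], [0, 0.005, 0]],
    [[0, 0, -0.003], [0, 0, 0]],
    [[0, 0, 0], [0, 0, 0]],
  ],
)

```text
time: 5.1
tool_pos: [0.5169, 0.169, 0.0971]
tcp_rot: [-0.0, 0.991, -0.137, 0.0]
force: [0.7, 0.3, -2.9]
width: 0.015
```

Emit:
step_arm(
  series=[
    [[0, 0, -0.002], [0, 0, 0]],
    [[0, 0, 0], [0, 0, 0]],
  ],
)

```text
time: 5.3
tool_pos: [0.5171, 0.169, 0.0952]
tcp_rot: [-0.0, 0.991, -0.137, 0.001]
force: [0.7, -0.9, -1.6]
width: 0.0154
```

```bash
python3 -c "
from h import *
st()"
```

```text
t 5.3 p [0.5171 0.169  0.0952] yaw -15.78 zax [ 1.2e-03  7.0e-04 -1.0e+00] q [0.13 0.16 2.   0.   0.98 1.98] F [ 0.7 -0.9 -1.6] T [-0.087 -0.025 -0.008]
```

Emit:
step_arm(
  series=[
    [[0, 0, -0.002], [0, 0, 0]],
    [[0, 0, 0], [0, 0, 0]],
  ],
)

```text
time: 5.5
tool_pos: [0.5173, 0.1691, 0.0932]
tcp_rot: [-0.0, 0.991, -0.137, 0.001]
force: [-0.3, 0.7, -1.5]
width: 0.0155
```

Emit:
step_arm(
  series=[
    [[0, 0, -0.0015], [0, 0, 0]],
    [[0, 0, 0], [0, 0, 0]],
  ],
)

```text
time: 5.7
tool_pos: [0.5173, 0.1691, 0.0917]
tcp_rot: [-0.0, 0.991, -0.137, 0.001]
force: [0.4, -1.3, -1.9]
width: 0.0154
```

```bash
python3 -c "
from h import *
st()"
```

```text
t 5.7 p [0.5173 0.1691 0.0917] yaw -15.77 zax [ 1.8e-03  7.0e-04 -1.0e+00] q [0.13 0.16 2.   0.   0.98 1.98] F [ 0.4 -1.3 -1.9] T [-0.159 -0.009 -0.001]
```

Emit:
step_arm(
  series=[
    [[0, 0, -0.001], [0, 0, 0]],
    [[0, 0, 0], [0, 0, 0]],
  ],
)

```text
time: 5.9
tool_pos: [0.5175, 0.1691, 0.0909]
tcp_rot: [-0.001, 0.991, -0.137, 0.001]
force: [-0.2, -0.4, -2.4]
width: 0.0153
```

```bash
python3 -c "
from h import *
st()"
```

```text
t 5.9 p [0.5175 0.1691 0.0909] yaw -15.77 zax [ 2.3e-03  8.0e-04 -1.0e+00] q [0.13 0.16 2.   0.   0.97 1.98] F [-0.2 -0.4 -2.4] T [-0.087  0.007  0.001]
```

Emit:
step_arm(
  series=[
    [[0, 0, -0.001], [0, 0, 0]],
    [[0, 0, 0], [0, 0, 0]],
  ],
)

```text
time: 6.1
tool_pos: [0.5178, 0.1691, 0.0908]
tcp_rot: [-0.0, 0.991, -0.137, 0.001]
force: [-0.2, -0.6, -2.3]
width: 0.0154
```

Emit:
step_arm(
  series=[
    [[0, 0, -0.001], [0, 0, 0]],
    [[0, 0, 0], [0, 0, 0]],
  ],
)

```text
time: 6.3
tool_pos: [0.518, 0.1691, 0.0907]
tcp_rot: [-0.0, 0.991, -0.137, 0.001]
force: [-1.3, -0.5, 0.3]
width: 0.0155
```

```bash
python3 -c "
from h import *
st()"
```

```text
t 6.3 p [0.518  0.1691 0.0907] yaw -15.75 zax [ 2.4e-03  3.0e-04 -1.0e+00] q [ 0.13  0.16  2.   -0.    0.97  1.97] F [-1.3 -0.5  0.3] T [-0.164  0.221 -0.017]
```

The spanner is seated: z stopped at 0.0907 with about 2.5 N of net contact, pins fully in. I turn clockwise in small steps.

Emit:
step_arm(
  series=[
    [[-0.0005, 0, 0], [0, 0, -0.03]],
    [[0, 0, 0], [0, 0, -0.03]],
    [[0, 0, 0], [0, 0, 0]],
  ],
)

```text
time: 6.6
tool_pos: [0.5177, 0.1686, 0.0906]
tcp_rot: [0.0, 0.986, -0.167, 0.002]
force: [-1.0, 0.0, 0.8]
width: 0.0152
```

```bash
python3 -c "
from h import *
st()"
```

```text
t 6.6 p [0.5177 0.1686 0.0906] yaw -19.21 zax [ 0.0033 -0.0013 -1.    ] q [ 0.13  0.16  2.   -0.    0.97  2.04] F [-1.   0.   0.8] T [-0.166  0.237  0.068]
```

Emit:
step_arm(
  series=[
    [[0, 0, 0], [0.001, 0.003, -0.04]],
    [[0, 0, 0], [0, 0, 0]],
  ],
)

```text
time: 6.8
tool_pos: [0.5178, 0.1685, 0.0906]
tcp_rot: [0.0, 0.983, -0.186, 0.0]
force: [-0.8, -0.9, 1.1]
width: 0.0153
```

```bash
python3 -c "
from h import *
st()"
```

```text
t 6.8 p [0.5178 0.1685 0.0906] yaw -21.46 zax [ 6.e-04 -8.e-04 -1.e+00] q [ 0.13  0.16  2.   -0.    0.98  2.07] F [-0.8 -0.9  1.1] T [-0.123  0.202  0.042]
```

Emit:
step_arm(
  series=[
    [[0, 0, 0], [0, 0, -0.04]],
    [[0, 0, 0], [0, 0, 0]],
  ],
)

```text
time: 7.0
tool_pos: [0.5178, 0.1684, 0.0906]
tcp_rot: [0.0, 0.979, -0.205, 0.0]
force: [-1.2, -0.4, 0.8]
width: 0.0155
```

```bash
python3 -c "
from h import *
st()"
```

```text
t 7.0 p [0.5178 0.1684 0.0906] yaw -23.66 zax [ 6.0e-04 -1.1e-03 -1.0e+00] q [ 0.13  0.16  2.   -0.    0.98  2.11] F [-1.2 -0.4  0.8] T [-0.198  0.198  0.013]
```

Emit:
step_arm(
  series=[
    [[0, 0, 0], [0, 0, -0.02]],
    [[0, 0, 0], [0, 0, -0.02]],
  ],
)

```text
time: 7.2
tool_pos: [0.5177, 0.1683, 0.0906]
tcp_rot: [0.001, 0.974, -0.224, 0.0]
force: [-1.6, -0.9, 1.4]
width: 0.0156
```

```bash
python3 -c "
from h import *
st()"
```

```text
t 7.2 p [0.5177 0.1683 0.0906] yaw -25.94 zax [ 5.0e-04 -1.3e-03 -1.0e+00] q [ 0.13  0.16  2.   -0.    0.98  2.15] F [-1.6 -0.9  1.4] T [-0.214  0.185  0.112]
```

Emit:
step_arm(
  series=[
    [[0, 0, 0], [0, 0, -0.02]],
    [[0, 0, 0], [0, 0, -0.02]],
  ],
)

```text
time: 7.4
tool_pos: [0.5176, 0.1681, 0.0906]
tcp_rot: [0.001, 0.97, -0.245, 0.0]
force: [-3.2, -1.9, 1.6]
width: 0.0153
```

```bash
python3 -c "
from h import *
st()"
```

```text
t 7.4 p [0.5176 0.1681 0.0906] yaw -28.34 zax [-1.0e-04 -2.3e-03 -1.0e+00] q [ 0.13  0.16  2.   -0.    0.98  2.2 ] F [-3.2 -1.9  1.6] T [-0.408  0.34   0.153]
```

Emit:
step_arm(
  series=[
    [[0, 0, 0], [0, 0, -0.02]],
  ],
)

```text
time: 7.5
tool_pos: [0.5173, 0.1678, 0.0906]
tcp_rot: [0.002, 0.967, -0.255, -0.0]
force: [-1.4, -2.4, 1.2]
width: 0.0153
```

```bash
python3 -c "
from h import *
st()"
```

```text
t 7.5 p [0.5173 0.1678 0.0906] yaw -29.52 zax [-9.0e-04 -3.2e-03 -1.0e+00] q [ 0.13  0.16  2.   -0.    0.98  2.22] F [-1.4 -2.4  1.2] T [-0.414  0.431  0.337]
```

Emit:
step_arm(
  series=[
    [[0, 0, 0], [0, 0, -0.02]],
  ],
)

```text
time: 7.6
tool_pos: [0.5173, 0.1678, 0.0906]
tcp_rot: [0.002, 0.964, -0.265, -0.0]
force: [-1.3, -0.9, 0.7]
width: 0.0151
```

```bash
python3 -c "
from h import *
st()"
```

```text
t 7.6 p [0.5173 0.1678 0.0906] yaw -30.72 zax [-0.001  -0.0034 -1.    ] q [ 0.13  0.16  2.   -0.    0.98  2.24] F [-1.3 -0.9  0.7] T [-0.221  0.274  0.319]
```

Emit:
step_arm(
  series=[
    [[0, 0, 0], [0, 0, -0.02]],
  ],
)

```text
time: 7.7
tool_pos: [0.5173, 0.1678, 0.0906]
tcp_rot: [0.002, 0.961, -0.275, -0.0]
force: [-1.2, -1.2, 2.3]
width: 0.0156
```

```bash
python3 -c "
from h import *
st()"
```

```text
t 7.7 p [0.5173 0.1678 0.0906] yaw -31.92 zax [-0.0011 -0.0034 -1.    ] q [ 0.13  0.16  2.   -0.    0.98  2.26] F [-1.2 -1.2  2.3] T [-0.294  0.269  0.286]
```

Bottoming felt at yaw ≈ -28 to -29.4° (torque up from about 0.1 to 0.32 N m). The washer breaks away at about -29.4°, so I nip on to about -39°.

Emit:
step_arm(
  series=[
    [[0, 0, 0], [0, 0, -0.02]],
    [[0, 0, 0], [0, 0, -0.02]],
    [[0, 0, 0], [0, 0, -0.02]],
    [[0, 0, 0], [0, 0, -0.02]],
    [[0, 0, 0], [0, 0, -0.02]],
  ],
)

```text
time: 8.2
tool_pos: [0.5172, 0.1677, 0.0906]
tcp_rot: [0.002, 0.945, -0.326, -0.0]
force: [-1.3, -1.4, 1.7]
width: 0.0154
```

```bash
python3 -c "
from h import *
st()"
```

```text
t 8.2 p [0.5172 0.1677 0.0906] yaw -38.09 zax [-0.0018 -0.0038 -1.    ] q [ 0.13  0.16  2.   -0.    0.98  2.37] F [-1.3 -1.4  1.7] T [-0.364  0.324  0.323]
```

Emit:
step_arm(
  series=[
    [[0, 0, 0], [0, 0, -0.016]],
    [[0, 0, 0], [0, 0, 0]],
  ],
)

```text
time: 8.4
tool_pos: [0.5172, 0.1678, 0.0906]
tcp_rot: [0.002, 0.942, -0.335, -0.0]
force: [-1.7, -0.7, 0.9]
width: 0.0155
```

```bash
python3 -c "
from h import *
st()"
```

```text
t 8.4 p [0.5172 0.1678 0.0906] yaw -39.14 zax [-0.0019 -0.0037 -1.    ] q [ 0.13  0.16  2.   -0.    0.98  2.38] F [-1.7 -0.7  0.9] T [-0.284  0.349  0.257]
```

Emit:
step_arm(
  series=[
    [[0, 0, 0], [0, 0, 0.03]],
    [[0, 0, 0], [0, 0, 0.015]],
    [[0, 0, 0], [0, 0, 0]],
  ],
)

```text
time: 8.7
tool_pos: [0.5176, 0.1681, 0.0906]
tcp_rot: [0.001, 0.949, -0.314, 0.0]
force: [-0.6, -1.1, 1.1]
width: 0.0152
```

```bash
python3 -c "
from h import *
st()"
```

```text
t 8.7 p [0.5176 0.1681 0.0906] yaw -36.58 zax [-5.e-04 -2.e-03 -1.e+00] q [ 0.13  0.16  2.   -0.    0.98  2.34] F [-0.6 -1.1  1.1] T [-0.198  0.227  0.019]
```

Emit:
step_arm(
  series=[
    [[0, 0, 0.004], [0, 0, 0]],
    [[0, 0, 0.008], [0, 0, 0]],
    [[0, 0, 0.02], [0, 0, 0]],
    [[0, 0, 0.035], [0, 0, 0]],
    [[0, 0, 0.03], [0, 0, 0]],
    [[0, 0, 0], [0, 0, 0]],
  ],
)

```text
time: 9.3
tool_pos: [0.5158, 0.1692, 0.1894]
tcp_rot: [-0.0, 0.949, -0.315, -0.002]
force: [0.4, -0.7, -0.7]
width: 0.0155
```

```bash
python3 -c "
from h import *
t,M=st();print(t['width'])"
```

```text
t 9.3 p [0.5158 0.1692 0.1894] yaw -36.73 zax [-0.0026  0.0019 -1.    ] q [0.13 0.04 1.94 0.   1.17 2.34] F [ 0.4 -0.7 -0.7] T [ 0.002 -0.042  0.013]
0.015543702321817902
```

Emit:
step_arm(
  series=[
    [[0.002, -0.04, 0], [0, 0, 0.13]],
    [[0.002, -0.043, 0], [0, 0, 0.13]],
    [[0.002, -0.043, 0], [0, 0, 0.13]],
    [[0.002, -0.043, 0], [0, 0, 0.13]],
    [[0.002, -0.043, 0], [0, 0, 0.13]],
    [[0.002, -0.043, 0], [0, 0, 0.13]],
    [[0.002, -0.043, 0], [0, 0, 0.13]],
    [[0.002, -0.04, 0], [0, 0, 0.13]],
  ],
)

```text
time: 10.1
tool_pos: [0.5277, -0.1729, 0.1822]
tcp_rot: [-0.004, 0.975, 0.222, -0.003]
force: [0.1, 0.5, -1.6]
width: 0.0153
```

Run:
```python
from h import *
st()
a=shot('scene','s4');b=shot('side','d4')
f=lambda s,x,y:cv2.resize(s['color'][y:y+60,x:x+66,::-1],None,fx=6,fy=6,interpolation=cv2.INTER_CUBIC)
a0=load('scene0');b0=load('side0')
cv2.imwrite('pics/c4.png',cv2.resize(np.vstack([np.hstack([f(a0,286,205),f(a,286,205)])[:300],np.hstack([f(b0,188,230),f(b,188,230)])[:300]]),None,fx=1,fy=1))
```

```text
t 10.1 p [ 0.5277 -0.1729  0.1822] yaw 25.68 zax [-0.0085  0.0061 -0.9999] q [-0.5   0.08  1.91  0.    1.16  0.62] F [ 0.1  0.5 -1.6] T [ 0.001 -0.047  0.045]
```

View pics/c4.png

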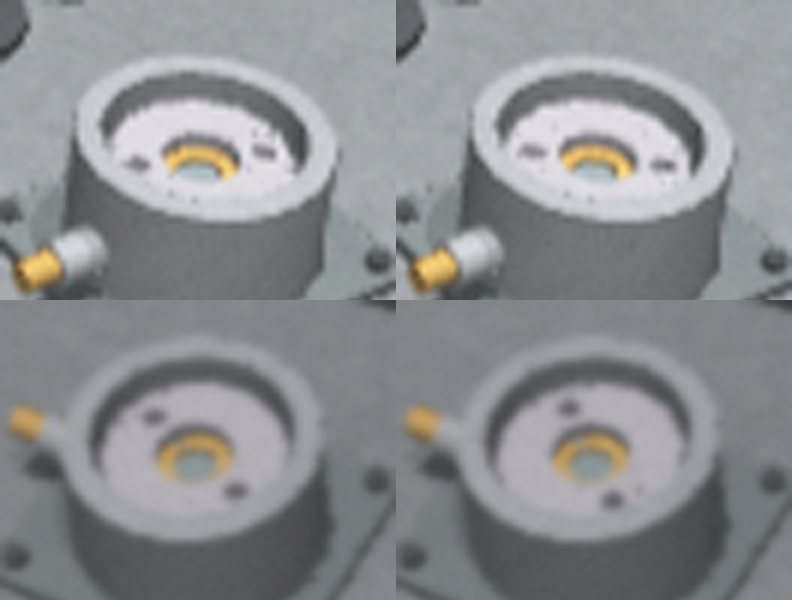

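Left is before and right is after: the holes turned clockwise, from (138,162)/(263,150) to (136,152)/(267,165) in scene, and likewise in side. I quantify that turn while correcting the placement.

Run:
```python
from h import *
a=load('scene0');b=load('side0')
def an(s,x,y,P):
    p,q=[onz(s,x+u/6-.4,y+v/6-.4,.048) for u,v in P];d=p-q;return np.degrees(np.arctan2(d[1],d[0])).round(1),np.linalg.norm(d).round(4),((p+q)/2).round(4)
print(an(a,286,205,((138,162),(263,150))),an(a,286,205,((136,152),(267,165))))
print(an(b,188,230,((154,116),(236,191))),an(b,188,230,((173,108),(217,200))))
st()
```

```text
(np.float64(-16.2), np.float64(0.0486), array([0.5185, 0.1684, 0.048 ])) (np.float64(-33.6), np.float64(0.0486), array([0.5191, 0.1698, 0.048 ]))
(np.float64(-15.6), np.float64(0.0487), array([0.5165, 0.1687, 0.048 ])) (np.float64(-34.5), np.float64(0.048), array([0.5164, 0.1687, 0.048 ]))
t 10.2 p [ 0.528  -0.1756  0.1823] yaw 25.2 zax [-0.0082  0.0041 -1.    ] q [-0.5   0.08  1.91 -0.    1.16  0.63] F [ 0.7  0.2 -2.9] T [ 0.036 -0.026 -0.043]
```

Emit:
step_arm(
  series=[
    [[0.0035, -0.005, -0.015], [0.006, -0.0085, -0.02]],
    [[0.003, -0.005, -0.015], [0, 0, -0.02]],
    [[0, 0, 0], [0, 0, 0]],
  ],
)

```text
time: 10.5
tool_pos: [0.5334, -0.1854, 0.1481]
tcp_rot: [-0.007, 0.981, 0.195, 0.001]
force: [-0.6, 0.7, -2.3]
width: 0.0158
```

```bash
python3 -c "
from h import *
st()"
```

```text
t 10.5 p [ 0.5334 -0.1854  0.1481] yaw 22.48 zax [-0.0016  0.0137 -0.9999] q [-0.52  0.13  1.92  0.01  1.1   0.65] F [-0.6  0.7 -2.3] T [ 0.023 -0.015 -0.004]
```

The ring turned about 18° (-16° to -34°). That fits about 8.5° of free travel plus about 9.7° of washer. Now I set the spanner back.

Emit:
step_arm(
  series=[
    [[0.001, 0.0025, -0.025], [-0.0137, -0.0016, 0.016]],
    [[0, 0, -0.025], [0, 0, 0]],
    [[0, 0, -0.012], [0, 0, 0]],
    [[0, 0, 0], [0, 0, 0]],
  ],
)

```text
time: 10.9
tool_pos: [0.5345, -0.1793, 0.0837]
tcp_rot: [-0.001, 0.979, 0.204, -0.0]
force: [-0.1, 0.0, -1.9]
width: 0.0154
```

```bash
python3 -c "
from h import *
st()"
```

```text
t 10.9 p [ 0.5345 -0.1793  0.0837] yaw 23.54 zax [-0.0012  0.0013 -1.    ] q [-0.5   0.21  1.96  0.    0.97  0.66] F [-0.1  0.  -1.9] T [ 0.013  0.017 -0.02 ]
```

Emit:
step_arm(
  series=[
    [[0, -0.0035, -0.004], [0, 0, 0]],
    [[0, 0, -0.004], [0, 0, 0]],
    [[0, 0, 0], [0, 0, 0]],
  ],
)

```text
time: 11.2
tool_pos: [0.536, -0.1829, 0.0775]
tcp_rot: [0.0, 0.979, 0.205, 0.001]
force: [0.3, 0.6, 0.2]
width: 0.0152
```

```bash
python3 -c "
from h import *
st()"
```

```text
t 11.2 p [ 0.536  -0.1829  0.0775] yaw 23.6 zax [ 1.8e-03 -3.0e-04 -1.0e+00] q [-0.51  0.23  1.95  0.    0.96  0.65] F [0.3 0.6 0.2] T [-0.009  0.03   0.039]
```

Emit:
step_arm(
  series=[
    [[-0.0012, 0, -0.006], [0, 0, 0]],
    [[0, 0, -0.004], [0, 0, 0]],
    [[0, 0, 0], [0, 0, 0]],
  ],
)

```text
time: 11.5
tool_pos: [0.536, -0.1838, 0.0687]
tcp_rot: [0.002, 0.979, 0.204, 0.002]
force: [-0.1, 0.3, -2.1]
width: 0.0152
```

Emit:
step_arm(
  series=[
    [[0, 0, -0.004], [0, 0, 0]],
    [[0, 0, 0], [0, 0, 0]],
  ],
)

```text
time: 11.7
tool_pos: [0.536, -0.1839, 0.0646]
tcp_rot: [0.002, 0.979, 0.204, 0.002]
force: [-0.5, 0.2, -2.3]
width: 0.0152
```

```bash
python3 -c "
from h import *
st()"
```

```text
t 11.7 p [ 0.536  -0.1839  0.0646] yaw 23.57 zax [ 0.0054 -0.0023 -1.    ] q [-0.51  0.25  1.96  0.    0.93  0.65] F [-0.5  0.2 -2.3] T [0.028 0.017 0.067]
```

Emit:
step_arm(
  series=[
    [[-0.001, 0.0012, -0.003], [0.002, 0.005, 0]],
    [[0, 0, -0.002], [0, 0, 0]],
    [[0, 0, 0], [0, 0, 0]],
  ],
)

```text
time: 12.0
tool_pos: [0.5369, -0.1839, 0.0638]
tcp_rot: [0.001, 0.979, 0.204, 0.001]
force: [-0.5, -0.2, -1.6]
width: 0.0152
```

Emit:
step_arm(
  series=[
    [[0, 0, -0.002], [0, 0, 0]],
    [[0, 0, 0], [0, 0, 0]],
  ],
)

```text
time: 12.2
tool_pos: [0.5378, -0.1843, 0.0637]
tcp_rot: [0.002, 0.979, 0.204, 0.001]
force: [0.6, -0.2, -2.1]
width: 0.0152
```

```bash
python3 -c "
from h import *
st()"
```

```text
t 12.2 p [ 0.5378 -0.1843  0.0637] yaw 23.59 zax [ 0.0035 -0.0029 -1.    ] q [-0.51  0.25  1.96 -0.    0.93  0.65] F [ 0.6 -0.2 -2.1] T [ 0.031  0.059 -0.006]
```

It stopped early at z=0.0637 with a 3 mm drift, probably a pin on the groove edge. I lift slightly, re-centre and retry.

Emit:
step_arm(
  series=[
    [[-0.001, 0.001, 0.004], [0.002, 0.003, 0]],
    [[-0.001, 0.001, 0], [0, 0, 0]],
    [[0, 0, 0], [0, 0, 0]],
  ],
)

```text
time: 12.5
tool_pos: [0.5352, -0.1818, 0.0667]
tcp_rot: [0.0, 0.979, 0.204, -0.0]
force: [0.4, -0.2, -2.4]
width: 0.0154
```

```bash
python3 -c "
from h import *
st()"
```

```text
t 12.5 p [ 0.5352 -0.1818  0.0667] yaw 23.59 zax [-2.e-04 -3.e-04 -1.e+00] q [-0.51  0.24  1.96 -0.    0.94  0.65] F [ 0.4 -0.2 -2.4] T [-0.017  0.016 -0.028]
```

Emit:
step_arm(
  series=[
    [[0, 0, -0.003], [0, 0, 0]],
    [[-0.0005, 0, -0.003], [0, 0, 0]],
    [[0, 0, -0.001], [0, 0, 0]],
  ],
)

```text
time: 12.8
tool_pos: [0.5342, -0.1815, 0.0583]
tcp_rot: [-0.0, 0.979, 0.204, -0.0]
force: [-0.4, -0.3, -2.7]
width: 0.0154
```

```bash
python3 -c "
from h import *
st()"
```

```text
t 12.8 p [ 0.5342 -0.1815  0.0583] yaw 23.59 zax [-1.1e-03  2.0e-04 -1.0e+00] q [-0.51  0.25  1.96 -0.    0.92  0.65] F [-0.4 -0.3 -2.7] T [ 0.02  -0.003  0.034]
```

Emit:
step_arm(
  series=[
    [[0, 0, -0.0015], [0, 0, 0]],
    [[0, 0, -0.001], [0, 0, 0]],
    [[0, 0, 0], [0, 0, 0]],
  ],
)

```text
time: 13.1
tool_pos: [0.5344, -0.1817, 0.0571]
tcp_rot: [-0.001, 0.979, 0.205, -0.001]
force: [-0.4, -0.7, -2.4]
width: 0.0156
```

Emit:
step_arm(
  series=[
    [[0, 0, -0.001], [0, 0, 0]],
    [[0, 0, 0], [0, 0, 0]],
  ],
)

```text
time: 13.3
tool_pos: [0.5348, -0.1819, 0.0569]
tcp_rot: [-0.0, 0.979, 0.205, -0.001]
force: [0.1, 0.0, -1.6]
width: 0.0154
```

Seated at z=0.057, so I release.

Emit:
step_arm(
  series=[
    [[0, 0, 0], [0, 0, 0]],
    [[0, 0, 0], [0, 0, 0]],
    [[0, 0, 0], [0, 0, 0]],
    [[0, 0, 0], [0, 0, 0]],
    [[0, 0, 0], [0, 0, 0]],
  ],
  claw=0.045,
)

```text
time: 13.8
tool_pos: [0.5354, -0.1823, 0.0568]
tcp_rot: [0.0, 0.979, 0.204, 0.0]
force: [-0.3, -0.3, -0.6]
width: 0.0451
```

Emit:
step_arm(
  series=[
    [[0, 0, 0.02], [0, 0, 0]],
    [[0, 0, 0.04], [0, 0, 0]],
    [[0, 0, 0.045], [0, 0, 0]],
    [[0, 0, 0.045], [0, 0, 0]],
    [[0, 0, 0.03], [0, 0, 0]],
    [[0, 0.04, 0], [0, 0, 0]],
    [[0, 0.05, 0], [0, 0, 0]],
    [[0, 0.05, 0], [0, 0, 0]],
  ],
)

```text
time: 14.6
tool_pos: [0.5334, -0.043, 0.2445]
tcp_rot: [0.001, 0.98, 0.199, 0.001]
force: [1.4, 0.7, 0.1]
width: 0.0448
```

Emit:
step_arm(
  series=[
    [[0, 0.05, 0], [0, 0, 0]],
    [[-0.02, 0.04, 0], [0, 0, 0]],
    [[0, 0, 0], [0, 0, 0]],
  ],
)

```text
time: 14.9
tool_pos: [0.512, 0.0541, 0.2454]
tcp_rot: [0.0, 0.98, 0.201, 0.002]
force: [0.8, -1.2, -0.7]
width: 0.045
```

Run:
```python
from h import *
st()
w=shot('wrist','w5');a=shot('scene','s5');b=shot('side','d5')
u,v=proj(w,np.array((.517,.169,.048)),True);print(u,v)
f=lambda s,x,y,n,k:cv2.resize(s['color'][max(y,0):y+n,max(x,0):x+n,::-1],(k,k),interpolation=cv2.INTER_CUBIC)
cv2.imwrite('pics/c5.png',np.hstack([f(w,int(u)-45,int(v)-45,90,400),np.vstack([f(a,222,140,50,200),f(b,262,148,50,200)])]))
```

```text
t 14.9 p [0.512  0.0541 0.2454] yaw 23.24 zax [ 4.9e-03  7.0e-04 -1.0e+00] q [-0.09 -0.09  1.95  0.    1.27  1.07] F [ 0.8 -1.2 -0.7] T [-0.013  0.041 -0.002]
169.30794191995403 121.80711237933748
```

View pics/c5.png

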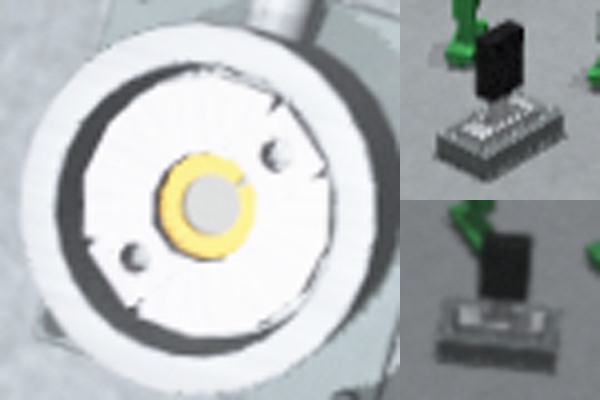

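The wrist crop shows the holes at (277,155) and (135,257), and the washer's gap at (240,180). The spanner is upright in its rest in both views. I check how far the gap moved against the earlier wrist picture.

Run:
```python
from h import *
w=load('w5');x0,y0=169-45,121-45
g=lambda u,v,z:onz(w,x0+u*90/400-.4,y0+v*90/400-.4,z,True)
p,q=g(277,155,.048),g(135,257,.048);d=p-q;print('holes',np.degrees(np.arctan2(d[1],d[0])),np.linalg.norm(d),(p+q)/2)
c,e=g(211,205,.04),g(240,180,.04);d=e-c;print('gap',np.degrees(np.arctan2(d[1],d[0])),np.linalg.norm(d),c)
# rectify views onto the z=.040 plane around the washer, north up: +x up, +y left
def rect(s,z,c,fish,half=.02,n=300):
    o=np.zeros((n,n,2),np.float32);L=np.linspace(half,-half,n)
    for i,X in enumerate(L):
        for j,Y in enumerate(L): o[i,j]=proj(s,np.array([c[0]+X,c[1]+Y,z]),fish)
    return cv2.remap(s['color'],o,None,cv2.INTER_CUBIC)[:,:,::-1]
c=np.array([.517,.169])
R=[rect(load('w1'),.04,c,True),rect(w,.04,c,True)]
cv2.imwrite('pics/c6.png',np.vstack([np.hstack(R),np.hstack([rect(load('scene0'),.04,c,False),rect(load('s5'),.04,c,False)])]))
```

```text
holes -34.736952510917014 0.04838482167325787 [0.51683725 0.16861177 0.048     ]
gap -29.481105501502945 0.010682395573344104 [0.51630147 0.16886953 0.04      ]
```

View pics/c6.png

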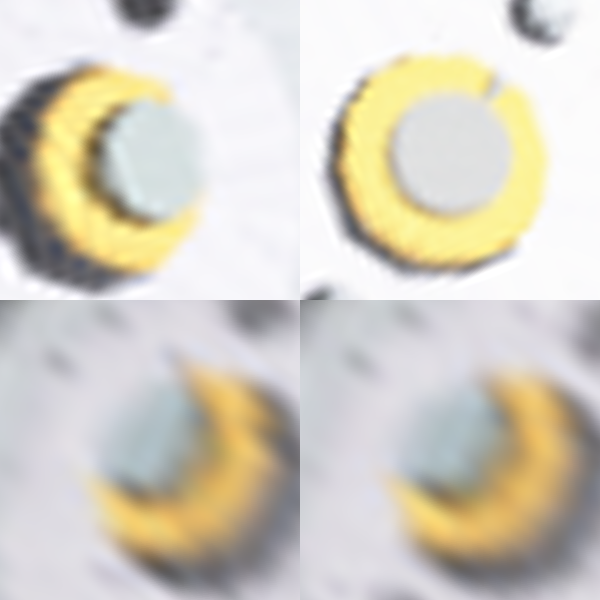

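The gap was hidden by the ring's bore in the earlier views, so there is no direct before/after comparison. The ring turned about 18.7° in all, and the tool turned 9.6° at the 0.32 N m level. Those agree with about 10° of nip given the minimum 8° free travel, so I hand in.

```bash
python3 -c "
from h import *
print(hand_in())"
```

```text
the job is handed in; nothing more can be done
None
```

The ring is tightened and nipped about 10° past the point where it bottomed on the washer. The spanner is back in its rest, and the job was handed in at about 15 s.

- **Engagement:** both pins went fully into the ring's holes, and the downward press stayed at about 2–5 N throughout.
- **Bottoming and nip:** torque rose from about 0.1 to 0.32 N m at tool yaw -29.4°. I then turned about 9.7° further (0.17 rad) at a steady 0.3 N m and unloaded before lifting.
- **Ring angle check:** the hole line went from about -16° to -34.7°, roughly 18.7° in all. That agrees with about 9° of free travel plus about 10° of nip.
- **Washer check not possible:** the washer's gap was hidden in every picture taken before turning, so its own rotation comes from torque and hole angle, not from seeing it move.
- **Putting the spanner back:** the first try stopped about 6 mm high after a 3 mm drift, probably on the edge of the groove. I lifted it slightly and re-centred it. It then seated at its original height, and the last pictures show it upright in the rest.
- **Surroundings:** the gripper is clear of everything. I saw no sign of anything else having moved, though I did not measure every item again.

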